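Lay out two backgammon spares kits on their backing cards

TASK

Make up the two spares kits for packing: lay the large walnut checker and the brass corner cap (plate up) on the oblong card, and the single loose ivory checker and the two bone dice on the square card, each part lying flat and centred on the printed silhouette of its own shape and size, one die to each small square. Leave the stack of six ivory checkers, the brass hinge and the blank walnut cube where they are.

Things in the scene. Friction and masses are not known exactly. Their poses are not given: they have to be found in the camera images.
- walnut_mid (a point): Large checker of dark red walnut with a turned ring in its face, a disc 46 mm across and 12 mm thick, lying flat on the counter. The point is its centre, 6 mm above its underside; z is up. The only disc of this size lying loose.
- ivory_mid (a point): The single ivory-white resin checker that lies on its own flat on the counter, a disc 36 mm across and 9 mm thick. The point is its centre, 4.5 mm above its underside; z is up. (The other ivory checkers stand in the stack of six.)
- cap_mid (a point): Brass corner cap of a board case: a square top plate 32 x 32 mm, 3 mm thick, with two side walls 3 mm thick going down to the counter along two neighbouring edges (its -x and -y edges); the other two sides are open below the plate. 20 mm tall in all, standing on its walls, plate up. Can be gripped across any two opposite sides, 32 mm apart. The point is the centre of the 32 x 32 x 20 outline, 10 mm above its underside; its x and y axes run along the plate's edges, z is up.
- die_a_mid (a point): One of the pair of pale bone dice, a 16 mm cube with dark pips. The point is its centre, 8 mm above the counter; its axes run along its edges.
- die_b_mid (a point): The other bone die of the pair, just like the first: a 16 mm cube; the point is its centre, 8 mm above the counter; its axes run along its edges.
- long_card: Oblong off-white backing card, 180 x 90 mm and 3 mm thick, flat and fixed on the counter. Origin: centre of its underside; x along its length, z up. Printed on it in dark grey are the silhouettes of its kit: a disc of 46 mm centred at x = -36 mm, y = 0 (large checker) and a square of 32 mm centred at x = +36 mm, y = 0 (corner cap), square with the card's edges. The narrow hang hole, also printed grey, is at the +x end, at x = 78 mm, and is no place for a part.
- square_card: Square off-white backing card, 130 x 130 mm and 3 mm thick, flat and fixed on the counter. Origin: centre of its underside; z up. Printed on it in dark grey are the silhouettes of its kit: a disc of 36 mm centred at x = -30 mm, y = 0 (small checker) and two squares of 16 mm centred at x = +24 mm, y = +30 mm and x = +24 mm, y = -30 mm (a die on each, either one), square with the card's edges. The narrow hang hole is at x = 53 mm, y = 0, and is no place for a part.
- stack5_mid (a point): Top checker of the stack of six ivory checkers, each 36 mm across and 9 mm thick, loose on one another, 54 mm tall in all. The point is the centre of the top checker, 49.5 mm above the counter. To be left standing.
- hinge_mid (a point): Brass butt hinge lying opened flat, 46 x 46 mm, leaves 2.5 mm thick with a 6 mm knuckle down the middle. The point is on the knuckle's middle, 3 mm above the counter. Belongs to no kit; to be left where it is.
- blank_mid (a point): Plain walnut cube of 25 mm without pips, the blank of a doubling cube. The point is its centre, 12.5 mm above the counter. Belongs to no kit; to be left where it is.
Things that resemble listed ones, but are neither listed nor needed, are in the scene too. Leave any blue look-alike of the part that bears ivory_mid alone.

How it is judged (in metres and radians):
At the end, for the whole second after the job is handed in: Every part rests flat on its own card, released and still: centre within 10 mm of its silhouette's centre along each card axis, height within 2.5 mm, cap level (plate up) within 0.15 rad, one die per small square. Stack top within 15 mm, hinge and blank within 20 mm of their starts (x of walnut_mid in the frame of long_card between -0.046 and -0.026 m and y of walnut_mid in the frame of long_card between -0.01 and 0.01 m and z of walnut_mid in the frame of long_card between 0.0065 and 0.0115 m and x of cap_mid in the frame of long_card between 0.026 and 0.046 m and y of cap_mid in the frame of long_card between -0.01 and 0.01 m and z of cap_mid in the frame of long_card between 0.0105 and 0.0155 m and x of ivory_mid in the frame of square_card between -0.04 and -0.02 m and y of ivory_mid in the frame of square_card between -0.01 and 0.01 m and z of ivory_mid in the frame of square_card between 0.005 and 0.01 m and ((x of die_a_mid in the frame of square_card between 0.014 and 0.034 m and y of die_a_mid in the frame of square_card between 0.02 and 0.04 m and z of die_a_mid in the frame of square_card between 0.0085 and 0.0135 m and x of die_b_mid in the frame of square_card between 0.014 and 0.034 m and y of die_b_mid in the frame of square_card between -0.04 and -0.02 m and z of die_b_mid in the frame of square_card between 0.0085 and 0.0135 m) or (x of die_a_mid in the frame of square_card between 0.014 and 0.034 m and y of die_a_mid in the frame of square_card between -0.04 and -0.02 m and z of die_a_mid in the frame of square_card between 0.0085 and 0.0135 m and x of die_b_mid in the frame of square_card between 0.014 and 0.034 m and y of die_b_mid in the frame of square_card between 0.02 and 0.04 m and z of die_b_mid in the frame of square_card between 0.0085 and 0.0135 m)) and angle between cap_mid's own z axis and vertical below 0.15 rad and linear speed of each of walnut, cap, ivory, die_a, die_b below 0.02 m/s and distance of stack5_mid from where it was at the start of the episode below 0.015 m and distance of each of hinge_mid, blank_mid from where it was at the start of the episode below 0.02 m); the robot touches nothing.
It fails at once if the stack of six ivory checkers is disturbed (its top checker shifts more than 15 mm) (distance of stack5_mid from where it was at the start of the episode above 0.015 m).
It fails at once if the brass hinge is moved more than 20 mm (distance of hinge_mid from where it was at the start of the episode above 0.02 m).
It fails at once if the blank walnut cube is moved more than 20 mm (distance of blank_mid from where it was at the start of the episode above 0.02 m).
It also fails if it takes over 123 s, if anything falls off the work surface, if the arm or the gripper's body presses on something with over 40 N, if the wrist force passes 120 N, or if a joint passes its speed limit or range.

ROBOT

A 6-joint arm with a two-finger parallel gripper is mounted at the origin on the work surface. World frame = base frame: x ahead of the robot, y to its left, z up, the work surface at z = 0. Lengths are in mm, angles in rad, forces in N, time in s.
With the tool pointing down it reaches from about 350 to 775 mm from the base axis. Payload 7.3 kg.
Tool frame: the origin (TCP) lies at the very end of the fingers, on their centre line; the grasp point (between the pads) lies 19 mm behind it; x points along the fingers, y is the direction in which the jaws open and shut, and the axes are right-handed (so a half turn about x gives the same grasp; the last joint's range is limited). The gripper opens to 92 mm and grips with 3 to 60 N. Pads are 19 mm wide; open, the fingers measure 130 mm over their backs; the gripper's body (75 mm by 190 mm) begins 47 mm behind the grasp point.
Start: joints at [1.01, 0.342, 1.524, -0, 1.275, -0.146], TCP at [211.567, 480.504, 226.741] pointing down, gripper open.
Joint ranges: [-2.53, 2.53], [-0.77, 2.02], [0.04, 2.7], [-1, 4.14], [0.28, 2.66], [-3.11, 3.11]. Speed limits (rad/s): [2.57, 2.57, 3.14, 3.14, 3.14, 3.14].

INTERFACE

Orientations are given as [roll, pitch, yaw] about the fixed x, y, z axes, in that order (R = Rz(yaw) Ry(pitch) Rx(roll)).
In Python, from plant import sensors, capture, bot gives the robot as it stands.
- The arm moves only by the shell command python3 -m crank 'ROWS' [OPENING]. ROWS is JSON, a list of rows, each an object of numbers: "dx", "dy", "dz": the shift along the tool's x, y, z in cm; "spin": the turn about the tool's x in rad. A call has 1 to 20 rows; each row is the pose to reach, as a shift and turn from the pose commanded when the call began, along the tool's axes at that moment; what a row does not reach only later rows make up. A row lasts 1/12 s, in which the tool goes at most 41.7 mm and 7.16 degrees, less where a joint would pass 70% of its speed; a pose out of reach is approached as far as the arm can. A call with a gripper value outside its range is refused whole. OPENING is the opening in per cent of the stroke, from 0 (shut) to 100 (fully open), set as the call begins (- or left out, the last holds). The fingers move at their own pace and stop on an object; the grip force is fixed at half the most. Time passes only in rows, so rows that repeat a pose let the fingers close. It gives the time, the measured TCP pose, the force and the opening at its end, in the units of the state.
- sensors.get_obs(): the state, without advancing time (a new reading comes with each control period).
- capture(name): name is "scene" or "top"; returns a dict with "frame" (400x640x3 uint8, blue, green, red), "vfov" (degrees; the focal length in pixels is half the picture's height over the tangent of half this angle, whatever the lens; pixels are square), "cx", "cy" (the principal point, pixels), "k1" (the pictures are not rectified: a ray, as slopes to the right and down, at radius r is drawn at 1 + k1 r^2 times it, then the intrinsics apply), "view" (4x4, takes a point from world to camera coordinates). Camera axes: x right, y down, z forward; pixel columns grow to the right and rows downward; lengths in mm; the calibration is good to about 2 mm. A picture is of the moment at which its call begins. There is no depth.
- bot.close_job(): hands the job in, once; it reports no verdict.
The state is a dict: "time": time; "joint_positions": joint angles; "dq": joint speeds; "tau": joint torques, N m; "tool_pos": TCP position; "tcp_rot": TCP orientation; "contact_force": force on the tool from outside, world axes, zero at the start; "moment": the same for the moment, N m; "grip_width": finger opening in mm.
Only numpy, scipy, OpenCV 4.12 (cv2) and the standard library are available. Lean on these libraries where they do the work, as an engineer would, in place of code of your own. Each camera call takes 0.05 s, during which the arm holds its last target.

## Working session

There is one attempt and no reset: what is moved stays moved. The work goes in short steps, Python scripts to look and compute and a shell command to move; the robot and the scene stay as the last step left them, time stands still between calls to the robot, and variables do not carry over. Pictures are saved under pics/ and viewed, and the job is handed in when it is done.

```bash
ls; mkdir -p pics; python3 - <<'E'
from plant import sensors, capture, bot
import cv2
print(sensors.get_obs())
for n in("scene","top"):
    c=capture(n); cv2.imwrite(f"pics/{n}0.png",c["frame"]); print(n,{k:v for k,v in c.items() if k!="frame"})
E
```

```text
pics
{'time': 0.0, 'joint_positions': array([ 1.01001082e+00,  3.42711349e-01,  1.52497332e+00,  7.07521427e-06,
        1.27539984e+00, -1.45983569e-01]), 'dq': array([ 0.00132483, -0.00114532,  0.00083421, -0.00082052,  0.00041914,
       -0.00030157]), 'tau': array([-2.16962289e-03, -4.31250465e+01, -2.44215077e+01,  7.14210025e-02,
        5.61986875e-02, -1.23231071e-04]), 'tool_pos': array([211.34115427, 480.15989568, 226.06611498]), 'tcp_rot': array([-1.72131495,  1.56930446, -2.13611896]), 'contact_force': array([-0.33853782, -0.16433199,  0.07342099]), 'moment': array([ 0.03885969, -0.00423067, -0.03285107]), 'grip_width': 92.15450613678333}
scene {'vfov': 47.57626468365241, 'cx': 322.64114006167705, 'cy': 200.36960029449386, 'k1': 0.040427895175466556, 'view': array([[ 7.66491353e-01,  6.42195971e-01, -8.67989263e-03,
        -4.79262524e+02],
       [ 3.73587422e-01, -4.56805970e-01, -8.07317003e-01,
        -1.69249166e+02],
       [-5.22420753e-01,  6.15558804e-01, -5.90054163e-01,
         1.27165476e+03],
       [ 0.00000000e+00,  0.00000000e+00,  0.00000000e+00,
         1.00000000e+00]])}
top {'vfov': 46.76301421419969, 'cx': 312.6483066889519, 'cy': 202.71450551631918, 'k1': -0.08821997008300246, 'view': array([[-7.22985004e-03, -9.99726719e-01, -2.22309741e-02,
         1.11562722e+01],
       [-9.87014243e-01,  1.07019782e-02, -1.60275862e-01,
         6.03210159e+02],
       [ 1.60469977e-01,  2.07835177e-02, -9.86821884e-01,
         1.07810752e+03],
       [ 0.00000000e+00,  0.00000000e+00,  0.00000000e+00,
         1.00000000e+00]])}
```

View pics/scene0.png

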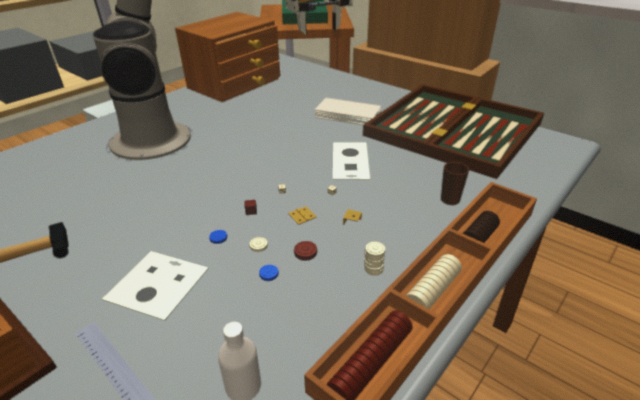

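View pics/top0.png

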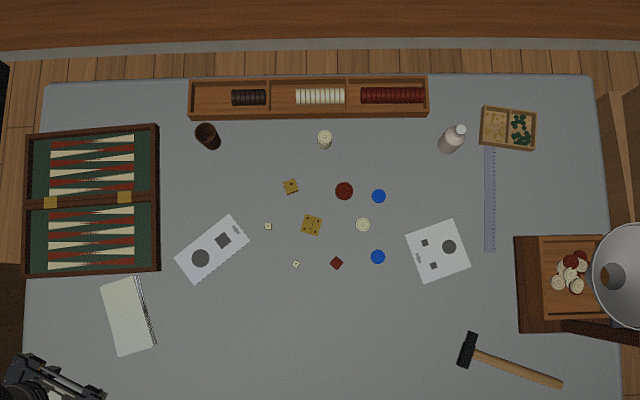

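The top view shows the stack (324,139), loose ivory (362,225) with blue look-alikes (379,196) and (378,257), and walnut checker (344,191). The cap is at (291,186), hinge (311,225), dice (268,226) and (296,264), blank (336,263), long card (212,249), square card (438,251). Next I'll measure.

```bash
cat > h.py <<'E'
import numpy as np, cv2
from plant import sensors, capture, bot
def proj(c,P):
    P=np.atleast_2d(np.asarray(P,float)); V=c["view"]
    q=P@V[:3,:3].T+V[:3,3]; s=q[:,:2]/q[:,2:]
    r2=(s**2).sum(1,keepdims=True); s=s*(1+c["k1"]*r2)
    f=200/np.tan(np.radians(c["vfov"])/2)
    return s*f+[c["cx"],c["cy"]]
def back(c,uv,z):
    uv=np.atleast_2d(np.asarray(uv,float)); f=200/np.tan(np.radians(c["vfov"])/2)
    d=(uv-[c["cx"],c["cy"]])/f; s=d.copy()
    for _ in range(30): s=d/(1+c["k1"]*(s**2).sum(1,keepdims=True))
    V=c["view"];R=V[:3,:3];o=-R.T@V[:3,3]
    w=np.c_[s,np.ones(len(s))]@R
    return o+w*((z-o[2])/w[:,2])[:,None]
def ortho(c,x0,x1,y0,y1,z,m):  # image rows: x decreasing, cols: y decreasing; m px/mm
    H=int((x1-x0)*m);W=int((y1-y0)*m)
    X=x1-(np.arange(H)+.5)/m; Y=y1-(np.arange(W)+.5)/m
    g=np.stack(np.meshgrid(X,Y,indexing="ij"),-1).reshape(-1,2)
    uv=proj(c,np.c_[g,np.full(len(g),z)]).astype(np.float32).reshape(H,W,2)
    return cv2.remap(c["frame"],uv[...,0],uv[...,1],cv2.INTER_CUBIC)
E
python3 - <<'E'
from h import *
c=capture("top")
print(back(c,[[268,226],[296,264],[212,249],[438,251],[362,225],[344,191],[291,186],[324,139]],0).round(0))
im=c["frame"][100:300,160:490]
cv2.imwrite("pics/t1.png",cv2.resize(im,None,fx=2.4,fy=2.4,interpolation=cv2.INTER_CUBIC))
im=ortho(c,400,640,-80,120,0,3); cv2.imwrite("pics/o1.png",cv2.resize(im,(500,600)))
c=capture("scene")
im=c["frame"][130:330,90:410]
cv2.imwrite("pics/s1.png",cv2.resize(im,None,fx=2.4,fy=2.4,interpolation=cv2.INTER_CUBIC))
E
```

```text
[[ 553.  120.    0.]
 [ 457.   49.    0.]
 [ 495.  262.    0.]
 [ 485. -306.    0.]
 [ 553. -117.    0.]
 [ 641.  -73.    0.]
 [ 655.   62.    0.]
 [ 779.  -24.    0.]]
```

View pics/t1.png

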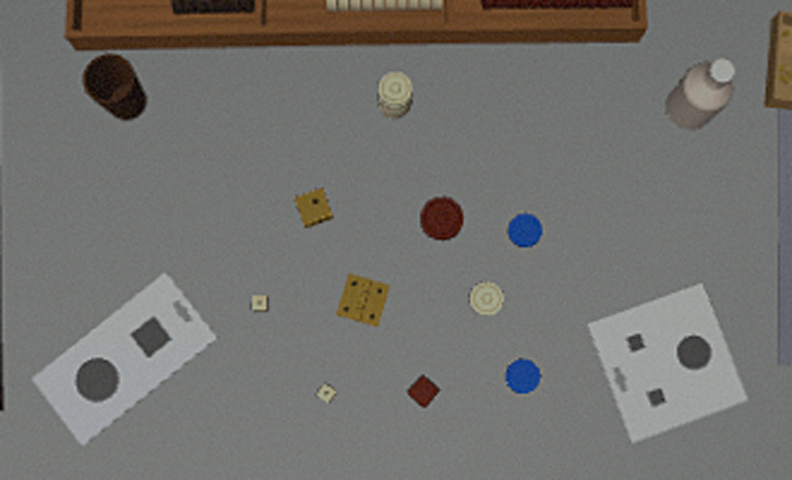

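View pics/s1.png

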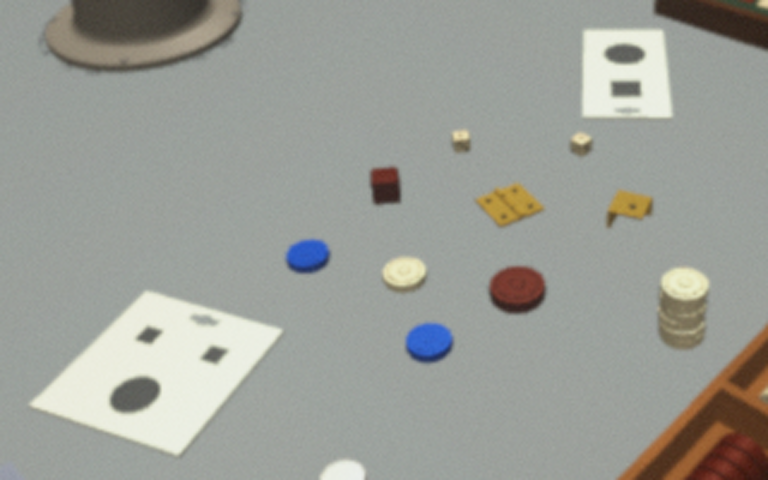

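```bash
cat > fit.py <<'E'
from h import *
from scipy.optimize import minimize
S=6
def box(lx,ly,z0,z1): return np.array([[sx*lx/2,sy*ly/2,z] for sx in(-1,1) for sy in(-1,1) for z in(z0,z1)])
def cyl(d,z0,z1):
    a=np.linspace(0,2*np.pi,60,endpoint=False); return np.array([[d/2*np.cos(t),d/2*np.sin(t),z] for t in a for z in(z0,z1)])
MOD=dict(walnut=cyl(46,0,12),ivory=cyl(36,0,9),cap=box(32,32,0,20),die=box(16,16,0,16),hinge=box(46,46,0,2.5),blank=box(25,25,0,25),
 long=box(180,90,0,3),square=box(130,130,0,3))
def fit(c,kind,xy,yaw=0,z=0,thr=14,pad=14,bg=None,verbose=False,sub=None):
    M=MOD[kind]
    def pts(p):
        cs,sn=np.cos(p[2]),np.sin(p[2]); Q=M.copy(); Q[:,0]=p[0]+cs*M[:,0]-sn*M[:,1]; Q[:,1]=p[1]+sn*M[:,0]+cs*M[:,1]; Q[:,2]+=z
        return proj(c,Q)
    u=pts([xy[0],xy[1],yaw]); a=np.floor(u.min(0)-pad).astype(int); b=np.ceil(u.max(0)+pad).astype(int)
    im=c["frame"][a[1]:b[1],a[0]:b[0]]
    lab=cv2.cvtColor(cv2.resize(im,None,fx=S,fy=S,interpolation=cv2.INTER_CUBIC),cv2.COLOR_BGR2LAB).astype(float)
    med=np.median(lab.reshape(-1,3),0) if bg is None else np.array(bg)
    m=(np.linalg.norm(lab-med,axis=2)>thr).astype(np.uint8)
    n,l,st,ct=cv2.connectedComponentsWithStats(m)
    cen=((u.mean(0)-a)+.5)*S
    area=cv2.contourArea(cv2.convexHull((u*S).astype(np.float32)))
    k=min((i for i in range(1,n) if st[i,4]>.3*area),key=lambda i:np.linalg.norm(ct[i]-cen))
    cn=max(cv2.findContours((l==k).astype(np.uint8),cv2.RETR_EXTERNAL,cv2.CHAIN_APPROX_NONE)[0],key=cv2.contourArea)
    mask=np.zeros(m.shape,np.uint8); cv2.drawContours(mask,[cn],-1,1,-1)
    def cost(p):
        q=((pts(p)-a)+.5)*S-.5
        h=cv2.convexHull((q).astype(np.float32)); r=np.zeros_like(mask); cv2.fillConvexPoly(r,np.round(h*16).astype(np.int32),1,shift=4)
        return 1-(r&mask).sum()/(r|mask).sum()
    best=None
    shift=back(c,[ct[k]/S+a-.5],z+M[:,2].max()/2)[0]
    yaws=[0] if kind in("walnut","ivory") else (np.arange(0,np.pi if kind=="long" else np.pi/2,np.pi/12)+yaw)
    for y in yaws:
        p0=np.array([shift[0],shift[1],y])
        r=minimize(cost,p0,method="Nelder-Mead",options=dict(initial_simplex=[p0,p0+[4,0,0],p0+[0,4,0],p0+[0,0,.15]],xatol=.02,fatol=1e-4))
        if best is None or r.fun<best.fun: best=r
    return np.r_[best.x,best.fun].round(3)
E
python3 - <<'E'
from fit import *
T,Sc=capture("top"),capture("scene")
for k,xy in [("walnut",(638,-73)),("ivory",(550,-117)),("cap",(650,62)),("die",(548,120)),("die",(450,49)),("hinge",(555,12)),("blank",(460,-50)),("long",(495,262)),("square",(485,-306))]:
    bg=None
    if k in("long","square"): 
        bg=[cv2.cvtColor(np.uint8([[c["frame"][y,x]]]),cv2.COLOR_BGR2LAB)[0,0].astype(float) for c,(x,y) in((T,(250,150)),(Sc,(230,215)))]
    for i,c in enumerate((T,Sc)):
        try: print(k,fit(c,k,xy,bg=bg[i] if bg else None,thr=25 if bg else 14))
        except Exception as e: print(k,"fail",e)
print(back(T,[[324,139]],49.5))
E
```

```text
walnut [ 6.40415e+02 -7.21860e+01 -1.19000e-01  3.30000e-02]
walnut [ 6.40843e+02 -7.13210e+01  6.20000e-02  7.10000e-02]
ivory [ 5.54969e+02 -1.18158e+02  1.02000e-01  8.60000e-02]
ivory [ 5.54361e+02 -1.15609e+02 -4.40000e-02  5.00000e-02]
cap [6.52539e+02 6.28910e+01 3.47000e-01 5.70000e-02]
cap [6.52126e+02 6.45790e+01 2.77000e-01 2.88000e-01]
die [ 5.51345e+02  1.18497e+02 -8.00000e-03  3.40000e-02]
die [ 5.52011e+02  1.20780e+02 -1.80000e-02  8.40000e-02]
die [4.58023e+02 4.86650e+01 9.36000e-01 1.40000e-01]
die [4.58434e+02 5.09580e+01 9.40000e-01 1.03000e-01]
hinge [5.55337e+02 1.17460e+01 1.27200e+00 2.10000e-02]
hinge [ 5.55635e+02  1.23660e+01 -2.79000e-01  8.10000e-02]
blank [ 4.59138e+02 -4.97820e+01  8.45000e-01  8.10000e-02]
blank [ 4.5933e+02 -4.8471e+01  7.1900e-01  6.3000e-02]
long [ 4.95599e+02  2.63502e+02 -8.97000e-01  1.50000e-02]
long [ 4.94751e+02  2.66323e+02 -8.91000e-01  2.80000e-02]
square [ 4.86764e+02 -3.05162e+02  1.89800e+00  1.20000e-02]
square [ 4.84387e+02 -3.02187e+02  3.25000e-01  1.00000e-02]
[[763.79634256 -23.77533246  49.5       ]]
```

```bash
cat > go.py <<'E'
import sys; from h import *
from scipy.spatial.transform import Rotation as Ro
o=sensors.get_obs(); R=Ro.from_euler("xyz",o["tcp_rot"]).as_matrix(); p=o["tool_pos"]
jy=np.arctan2(R[1,1],R[0,1])
print("t %.2f"%o["time"],"p",p.round(1),"jaw %.3f"%jy,"x-axis",R[:,0].round(3),"q6 %.2f"%o["joint_positions"][5],"w %.1f"%o["grip_width"],"F",o["contact_force"].round(1))
if len(sys.argv)>1:
    x,y,z,phi=map(float,sys.argv[1:5])
    d=R.T@(np.array([x,y,z])-p)/10
    s=-((phi-jy+np.pi/2)%np.pi-np.pi/2)
    print("dx %.2f dy %.2f dz %.2f spin %.3f (alt %.3f)"%(*d,s,s-np.sign(s)*np.pi), "rows>=",np.linalg.norm(d)/4.17, abs(s)/.125)
E
python3 go.py 640.6 -71.8 80 0.677
python3 - <<'E'
from h import *
T,Sc=capture("top"),capture("scene")
def blobs(c,P,r):
    for q in P:
        u=proj(c,[[*q,3]])[0]
        a=np.round(u-r).astype(int); im=cv2.resize(c["frame"][a[1]:a[1]+2*r,a[0]:a[0]+2*r],None,fx=6,fy=6,interpolation=cv2.INTER_CUBIC)
        g=cv2.cvtColor(im,cv2.COLOR_BGR2GRAY); t,m=cv2.threshold(g,0,1,cv2.THRESH_BINARY_INV+cv2.THRESH_OTSU)
        n,l,s,ct=cv2.connectedComponentsWithStats(m); k=min(range(1,n),key=lambda i:np.linalg.norm(ct[i]-6*r)-s[i,4]*.01)
        print(q,back(c,[(ct[k]+.5)/6-.5+a],3)[0].round(1))
P=[(472.7,292.6),(517.7,236.4),(495.4,-332.4),(449.7,-290.9),(506.5,-271.7)]
for c in(T,Sc): blobs(c,P[:3],12);blobs(c,P[3:],7)
E
```

```text
t 0.30 p [211.5 480.4 226.5] jaw 1.156 x-axis [-0. -0. -1.] q6 -0.15 w 92.1 F [ 0.1  0.1 -0. ]
dx 14.66 dy -33.23 dz 61.53 spin 0.479 (alt -2.663) rows>= 17.13393194448113 3.8317019718132705
(472.7, 292.6) [473.2 291.3   3. ]
(517.7, 236.4) [518.1 235.1   3. ]
(495.4, -332.4) [ 496.2 -333.1    3. ]
(449.7, -290.9) [ 450.3 -291.6    3. ]
(506.5, -271.7) [ 507.3 -272.4    3. ]
(472.7, 292.6) [474.3 292.2   3. ]
(517.7, 236.4) [519.1 235.3   3. ]
(495.4, -332.4) [ 496.2 -331.7    3. ]
(449.7, -290.9) [ 450.2 -290.2    3. ]
(506.5, -271.7) [ 507.1 -270.7    3. ]
```

```bash
python3 -m crank '[{"dx":14.6,"dy":-33.2,"dz":61.5,"spin":0.479},{"dx":14.6,"dy":-33.2,"dz":61.5,"spin":0.479},{"dx":14.6,"dy":-33.2,"dz":61.5,"spin":0.479},{"dx":14.6,"dy":-33.2,"dz":61.5,"spin":0.479},{"dx":14.6,"dy":-33.2,"dz":61.5,"spin":0.479},{"dx":14.6,"dy":-33.2,"dz":61.5,"spin":0.479},{"dx":14.6,"dy":-33.2,"dz":61.5,"spin":0.479},{"dx":14.6,"dy":-33.2,"dz":61.5,"spin":0.479},{"dx":14.6,"dy":-33.2,"dz":61.5,"spin":0.479},{"dx":14.6,"dy":-33.2,"dz":61.5,"spin":0.479},{"dx":14.6,"dy":-33.2,"dz":61.5,"spin":0.479},{"dx":14.6,"dy":-33.2,"dz":61.5,"spin":0.479},{"dx":14.6,"dy":-33.2,"dz":61.5,"spin":0.479},{"dx":14.6,"dy":-33.2,"dz":61.5,"spin":0.479},{"dx":14.6,"dy":-33.2,"dz":61.5,"spin":0.479},{"dx":14.6,"dy":-33.2,"dz":61.5,"spin":0.479},{"dx":14.6,"dy":-33.2,"dz":61.5,"spin":0.479},{"dx":14.6,"dy":-33.2,"dz":61.5,"spin":0.479},{"dx":14.6,"dy":-33.2,"dz":61.5,"spin":0.479},{"dx":14.6,"dy":-33.2,"dz":61.5,"spin":0.479}]' 80; python3 go.py 640.6 -71.8 3 0.677
```

```text
time: 2.07
tool_pos: [640.0, -70.9, 80.2]
tcp_rot: [-2.751, 1.569, 2.637]
contact_force: [-0.5, 0.7, 0.1]
grip_width: 73.3
t 2.07 p [640.  -70.9  80.2] jaw 0.676 x-axis [-0.001  0.001 -1.   ] q6 -0.91 w 73.3 F [-0.5  0.7  0.1]
dx 7.72 dy -0.00 dz 0.12 spin -0.001 (alt 3.141) rows>= 1.8511445200315568 0.006047513250027947
```

```bash
python3 -m crank '[{"dx":2.5},{"dx":5},{"dx":6.5,"dz":0.1},{"dx":7.4,"dz":0.1},{"dx":7.7,"dz":0.1},{"dx":7.7,"dz":0.1}]' && python3 go.py 640.6 -71.8 3 0.677 && python3 - <<'E'
from h import *
c=capture("scene"); u=proj(c,[[640,-72,10]])[0].astype(int); a=c["frame"][u[1]-60:u[1]+50,u[0]-70:u[0]+70]
cv2.imwrite("pics/w1.png",cv2.resize(a,None,fx=5,fy=5,interpolation=cv2.INTER_CUBIC))
E
```

```text
invalid input at $[0]: expected keys dx, dy, dz, spin
```

All four keys are required in every row.

```bash
python3 -m crank '[{"dx":2.5,"dy":0,"dz":0,"spin":0},{"dx":5,"dy":0,"dz":0.1,"spin":0},{"dx":6.5,"dy":0,"dz":0.1,"spin":0},{"dx":7.4,"dy":0,"dz":0.1,"spin":0},{"dx":7.7,"dy":0,"dz":0.1,"spin":0},{"dx":7.7,"dy":0,"dz":0.1,"spin":0}]' && python3 go.py 640.6 -71.8 3 0.677 && python3 - <<'E'
from h import *
c=capture("scene"); u=proj(c,[[640,-72,10]])[0].astype(int); a=c["frame"][u[1]-60:u[1]+50,u[0]-70:u[0]+70]
cv2.imwrite("pics/w1.png",cv2.resize(a,None,fx=5,fy=5,interpolation=cv2.INTER_CUBIC))
E
```

```text
time: 2.57
tool_pos: [640.9, -70.8, 3.9]
tcp_rot: [-2.902, 1.57, 2.488]
contact_force: [-1.3, -0.5, 0.2]
grip_width: 73.9
t 2.57 p [640.9 -70.8   3.9] jaw 0.678 x-axis [-0.  0. -1.] q6 -0.91 w 73.9 F [-1.3 -0.5  0.2]
dx 0.09 dy -0.09 dz 0.06 spin 0.001 (alt -3.140) rows>= 0.03349305548473998 0.010457919322107045
```

View pics/w1.png

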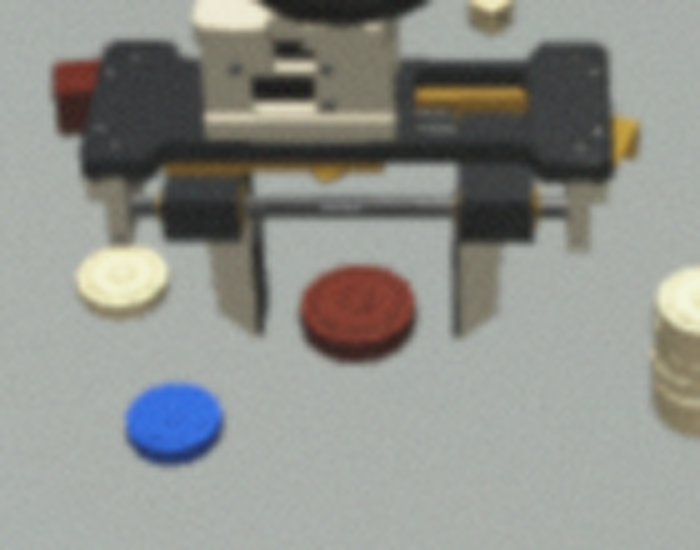

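The checker sits centred between the jaws (crop 360,315; fingertips 262 and 458). I'll close on it.

```bash
python3 -m crank '[{"dx":0.15,"dy":0,"dz":0,"spin":0},{"dx":0.15,"dy":0,"dz":0,"spin":0},{"dx":0.15,"dy":0,"dz":0,"spin":0},{"dx":0.15,"dy":0,"dz":0,"spin":0},{"dx":0.15,"dy":0,"dz":0,"spin":0},{"dx":0.15,"dy":0,"dz":0,"spin":0},{"dx":0.15,"dy":0,"dz":0,"spin":0},{"dx":0.15,"dy":0,"dz":0,"spin":0}]' 30 && python3 go.py 473.7 291.8 60 0.677
```

```text
time: 3.28
tool_pos: [641.5, -72.0, 2.6]
tcp_rot: [0.781, 1.57, -0.113]
contact_force: [-1.0, 1.2, 3.2]
grip_width: 45.1
t 3.28 p [641.5 -72.    2.6] jaw 0.677 x-axis [ 0.001 -0.    -1.   ] q6 -0.91 w 45.1 F [-1.   1.2  3.2]
dx -5.75 dy 9.72 dz -38.87 spin -0.000 (alt 3.142) rows>= 9.706015847400163 0.0004631272794615171
```

```bash
python3 -m crank '[{"dx":-1.5,"dy":0,"dz":0,"spin":0},{"dx":-4,"dy":0,"dz":0,"spin":0},{"dx":-6,"dy":0.7,"dz":-3,"spin":0},{"dx":-6,"dy":1.5,"dz":-6,"spin":0},{"dx":-6,"dy":2.5,"dz":-10,"spin":0},{"dx":-6,"dy":3.5,"dz":-14,"spin":0},{"dx":-6,"dy":4.5,"dz":-18,"spin":0},{"dx":-6,"dy":5.5,"dz":-22,"spin":0},{"dx":-6,"dy":6.5,"dz":-26,"spin":0},{"dx":-6,"dy":7.5,"dz":-30,"spin":0},{"dx":-5.7,"dy":8.5,"dz":-34,"spin":0},{"dx":-5.7,"dy":9.3,"dz":-37,"spin":0},{"dx":-5.7,"dy":9.6,"dz":-38.5,"spin":0},{"dx":-5.7,"dy":9.7,"dz":-38.9,"spin":0},{"dx":-5.7,"dy":9.7,"dz":-38.9,"spin":0},{"dx":-5.7,"dy":9.7,"dz":-38.9,"spin":0}]' && python3 go.py 473.7 291.8 5.8 0.677 && python3 - <<'E'
from h import *
c=capture("scene"); u=proj(c,[[473,292,60]])[0].astype(int); a=c["frame"][u[1]-50:u[1]+90,u[0]-80:u[0]+80]
cv2.imwrite("pics/w2.png",cv2.resize(a,None,fx=4,fy=4,interpolation=cv2.INTER_CUBIC))
E
```

```text
time: 4.62
tool_pos: [473.6, 291.3, 59.1]
tcp_rot: [-0.23, 1.57, -1.124]
contact_force: [0.8, 0.0, -0.6]
grip_width: 45.2
t 4.62 p [473.6 291.3  59.1] jaw 0.677 x-axis [ 0. -0. -1.] q6 -0.26 w 45.2 F [ 0.8  0.  -0.6]
dx 5.33 dy 0.04 dz -0.03 spin -0.000 (alt 3.142) rows>= 1.2793181353647896 0.0004575245692564067
```

View pics/w2.png

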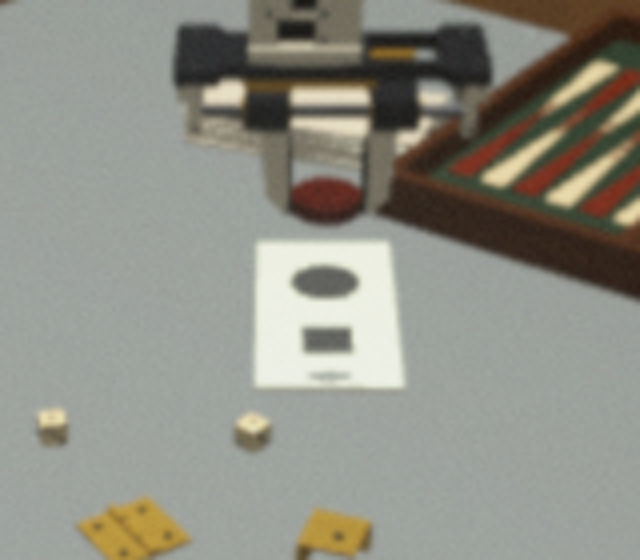

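The checker is held level above its disc silhouette (crop 325,282). I'll set it down.

```bash
python3 -m crank '[{"dx":1.5,"dy":0,"dz":0,"spin":0},{"dx":3,"dy":0,"dz":0,"spin":0},{"dx":4.2,"dy":0,"dz":0,"spin":0},{"dx":4.9,"dy":0,"dz":0,"spin":0},{"dx":5.2,"dy":0,"dz":0,"spin":0},{"dx":5.3,"dy":0,"dz":0,"spin":0},{"dx":5.3,"dy":0,"dz":0,"spin":0}]' && python3 -m crank '[{"dx":0,"dy":0,"dz":0,"spin":0},{"dx":0,"dy":0,"dz":0,"spin":0},{"dx":0,"dy":0,"dz":0,"spin":0},{"dx":0,"dy":0,"dz":0,"spin":0},{"dx":-2,"dy":0,"dz":0,"spin":0},{"dx":-5,"dy":0,"dz":0,"spin":0},{"dx":-7,"dy":0,"dz":0,"spin":0},{"dx":-7,"dy":0,"dz":0,"spin":0}]' 65 && python3 go.py 652.3 63.7 70 0.33
```

```text
time: 5.25
tool_pos: [473.7, 291.6, 6.5]
tcp_rot: [1.345, 1.57, 0.45]
contact_force: [0.2, -0.1, -0.4]
grip_width: 45.1
time: 5.92
tool_pos: [475.6, 293.3, 80.7]
tcp_rot: [1.321, 1.563, 0.428]
contact_force: [0.7, 0.4, 0.7]
grip_width: 59.8
t 5.92 p [475.6 293.3  80.7] jaw 0.677 x-axis [ 0.007  0.003 -1.   ] q6 -0.26 w 59.8 F [0.7 0.4 0.7]
dx 1.12 dy -0.62 dz 28.96 spin 0.347 (alt -2.794) rows>= 6.9526181788078025 2.777971844138195
```

```bash
python3 -m crank '[{"dx":0.2,"dy":-0.1,"dz":3,"spin":0.1},{"dx":0.4,"dy":-0.2,"dz":7,"spin":0.2},{"dx":0.6,"dy":-0.3,"dz":11,"spin":0.3},{"dx":0.8,"dy":-0.4,"dz":15,"spin":0.347},{"dx":1,"dy":-0.4,"dz":19,"spin":0.347},{"dx":1,"dy":-0.5,"dz":23,"spin":0.347},{"dx":1,"dy":-0.6,"dz":26.5,"spin":0.347},{"dx":1,"dy":-0.6,"dz":28.5,"spin":0.347},{"dx":1,"dy":-0.6,"dz":29,"spin":0.347},{"dx":1,"dy":-0.6,"dz":29,"spin":0.347},{"dx":1,"dy":-0.6,"dz":29,"spin":0.347}]' && python3 go.py 652.3 63.7 4 0.33 && python3 - <<'E'
from fit import *
T=capture("top")
cv2.imwrite("pics/c1.png",cv2.resize(T["frame"][150:290,160:340],None,fx=4,fy=4,interpolation=cv2.INTER_CUBIC))
c=capture("scene");cv2.imwrite("pics/c2.png",cv2.resize(c["frame"][130:260,270:430],None,fx=4,fy=4,interpolation=cv2.INTER_CUBIC))
E
```

```text
time: 6.83
tool_pos: [649.2, 63.0, 65.6]
tcp_rot: [-2.22, 1.569, 2.823]
contact_force: [0.0, 0.0, -0.3]
grip_width: 59.8
t 6.83 p [649.2  63.   65.6] jaw 0.330 x-axis [-0.002  0.001 -1.   ] q6 -0.35 w 59.8 F [ 0.   0.  -0.3]
dx 6.16 dy 0.33 dz 0.04 spin 0.000 (alt -3.141) rows>= 1.478363610764102 0.0008878905041527219
```

View pics/c1.png

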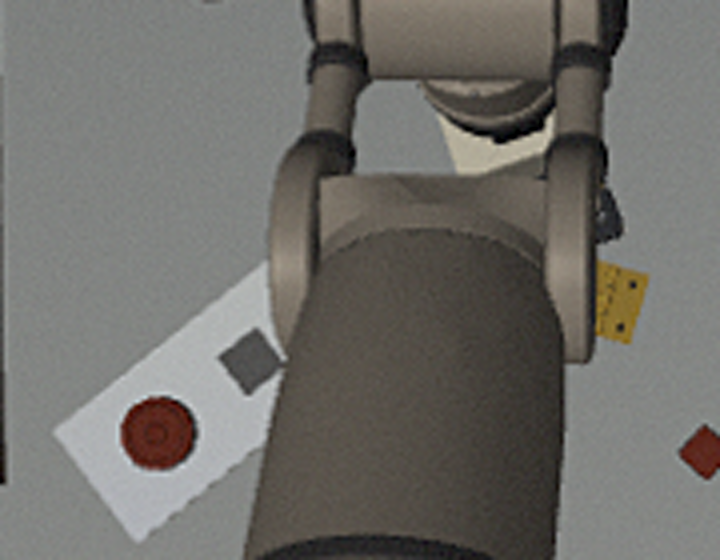

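View pics/c2.png

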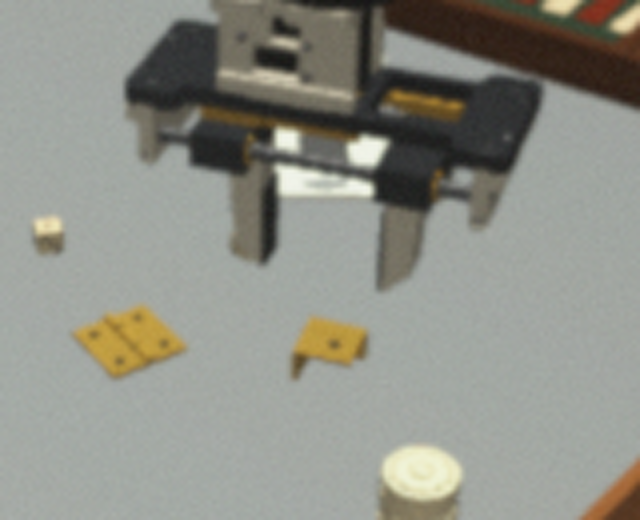

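The walnut checker covers its silhouette (crop 158,432). The cap lies between and below the jaws (crop 335,340). I'll descend and grip it.

```bash
python3 -m crank '[{"dx":1.5,"dy":0.15,"dz":0,"spin":0},{"dx":3,"dy":0.33,"dz":0,"spin":0},{"dx":4.8,"dy":0.33,"dz":0,"spin":0},{"dx":5.7,"dy":0.33,"dz":0,"spin":0},{"dx":6.1,"dy":0.33,"dz":0,"spin":0},{"dx":6.1,"dy":0.33,"dz":0,"spin":0},{"dx":6.1,"dy":0.33,"dz":0,"spin":0}]' && python3 -m crank '[{"dx":0,"dy":0,"dz":0,"spin":0},{"dx":0,"dy":0,"dz":0,"spin":0},{"dx":0,"dy":0,"dz":0,"spin":0},{"dx":0,"dy":0,"dz":0,"spin":0},{"dx":0,"dy":0,"dz":0,"spin":0},{"dx":0,"dy":0,"dz":0,"spin":0},{"dx":0,"dy":0,"dz":0,"spin":0},{"dx":0,"dy":0,"dz":0,"spin":0}]' 15 && python3 go.py 518.6 235.2 65 0.677
```

```text
time: 7.52
tool_pos: [653.5, 63.8, 5.9]
tcp_rot: [1.38, 1.57, 0.14]
contact_force: [0.8, 0.1, 0.5]
grip_width: 59.4
time: 8.18
tool_pos: [653.3, 63.2, 5.6]
tcp_rot: [0.283, 1.571, -0.958]
contact_force: [-2.8, -1.0, 5.0]
grip_width: 31.3
t 8.18 p [653.3  63.2   5.6] jaw 0.330 x-axis [ 0. -0. -1.] q6 -0.35 w 31.3 F [-2.8 -1.   5. ]
dx -5.95 dy -7.17 dz -20.64 spin -0.347 (alt 2.795) rows>= 5.429701605081676 2.7760654023121685
```

```bash
python3 -m crank '[{"dx":-1.5,"dy":0,"dz":0,"spin":0},{"dx":-4,"dy":0,"dz":0,"spin":0},{"dx":-5.9,"dy":-1,"dz":-3,"spin":-0.1},{"dx":-5.9,"dy":-2.3,"dz":-6.5,"spin":-0.2},{"dx":-5.9,"dy":-3.5,"dz":-10,"spin":-0.3},{"dx":-5.9,"dy":-4.8,"dz":-14,"spin":-0.347},{"dx":-5.9,"dy":-6.1,"dz":-17.5,"spin":-0.347},{"dx":-5.9,"dy":-6.9,"dz":-19.8,"spin":-0.347},{"dx":-5.9,"dy":-7.2,"dz":-20.6,"spin":-0.347},{"dx":-5.9,"dy":-7.2,"dz":-20.6,"spin":-0.347},{"dx":-5.9,"dy":-7.2,"dz":-20.6,"spin":-0.347}]' && python3 go.py 518.6 235.2 8.8 0.677 && python3 - <<'E'
from fit import *
c=capture("scene");cv2.imwrite("pics/c3.png",cv2.resize(c["frame"][70:210,270:430],None,fx=4,fy=4,interpolation=cv2.INTER_CUBIC))
E
```

```text
time: 9.1
tool_pos: [519.0, 234.7, 64.3]
tcp_rot: [0.794, 1.57, -0.099]
contact_force: [-0.2, 0.3, -0.0]
grip_width: 31.4
t 9.10 p [519.  234.7  64.3] jaw 0.678 x-axis [ 0.001 -0.    -1.   ] q6 -0.39 w 31.4 F [-0.2  0.3 -0. ]
dx 5.55 dy -0.00 dz -0.07 spin 0.001 (alt -3.141) rows>= 1.3299688121447688 0.006439347579071608
```

View pics/c3.png

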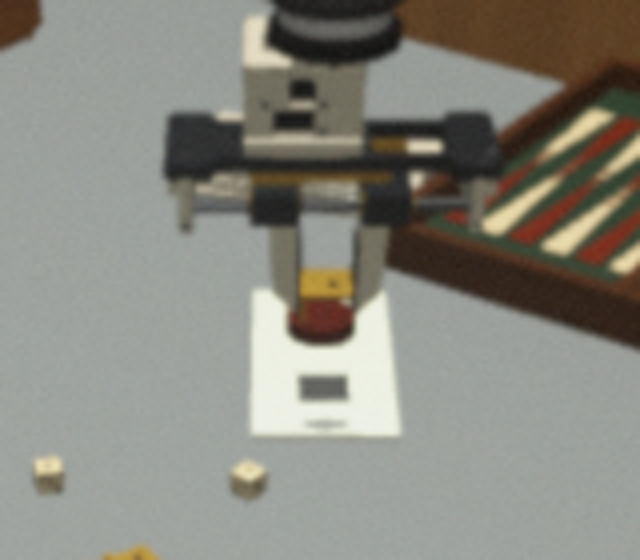

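The cap is level in the jaws (crop 327,283), and the grey square is free (323,388). I'll place it.

```bash
python3 -m crank '[{"dx":1.5,"dy":0,"dz":0,"spin":0},{"dx":3.2,"dy":0,"dz":-0.07,"spin":0},{"dx":4.4,"dy":0,"dz":-0.07,"spin":0},{"dx":5.1,"dy":0,"dz":-0.07,"spin":0},{"dx":5.4,"dy":0,"dz":-0.07,"spin":0},{"dx":5.55,"dy":0,"dz":-0.07,"spin":0},{"dx":5.55,"dy":0,"dz":-0.07,"spin":0}]' && python3 -m crank '[{"dx":0,"dy":0,"dz":0,"spin":0},{"dx":0,"dy":0,"dz":0,"spin":0},{"dx":0,"dy":0,"dz":0,"spin":0},{"dx":0,"dy":0,"dz":0,"spin":0},{"dx":-2,"dy":0,"dz":0,"spin":0},{"dx":-5,"dy":0,"dz":0,"spin":0},{"dx":-7,"dy":0,"dz":0,"spin":0},{"dx":-7,"dy":0,"dz":0,"spin":0}]' 50 && python3 go.py 551.7 119.6 70 0
```

```text
time: 9.73
tool_pos: [518.7, 234.8, 9.0]
tcp_rot: [1.007, 1.57, 0.112]
contact_force: [0.0, 0.3, -0.0]
grip_width: 31.3
time: 10.4
tool_pos: [520.5, 236.4, 83.3]
tcp_rot: [1.198, 1.562, 0.305]
contact_force: [0.7, 0.4, 1.1]
grip_width: 45.8
t 10.40 p [520.5 236.4  83.3] jaw 0.677 x-axis [ 0.008  0.003 -1.   ] q6 -0.39 w 45.8 F [0.7 0.4 1.1]
dx 1.32 dy -4.90 dz 11.05 spin 0.677 (alt -2.464) rows>= 2.9162158639828064 5.418991551247967
```

```bash
python3 -m crank '[{"dx":0.3,"dy":-1,"dz":2,"spin":0.12},{"dx":0.6,"dy":-2,"dz":4.5,"spin":0.24},{"dx":0.9,"dy":-3.1,"dz":7,"spin":0.36},{"dx":0.9,"dy":-4,"dz":9,"spin":0.48},{"dx":0.9,"dy":-4.7,"dz":10.5,"spin":0.6},{"dx":0.9,"dy":-4.9,"dz":11,"spin":0.677},{"dx":0.9,"dy":-4.9,"dz":11,"spin":0.677},{"dx":0.9,"dy":-4.9,"dz":11,"spin":0.677}]' 42 && python3 go.py 551.7 119.6 4 0 && python3 - <<'E'
from fit import *
c=capture("scene");cv2.imwrite("pics/d1.png",cv2.resize(c["frame"][100:240,240:400],None,fx=4,fy=4,interpolation=cv2.INTER_CUBIC))
E
```

```text
time: 11.07
tool_pos: [548.5, 118.9, 69.4]
tcp_rot: [-1.934, 1.57, 2.781]
contact_force: [-0.5, 0.5, -0.2]
grip_width: 38.2
t 11.07 p [548.5 118.9  69.4] jaw 0.002 x-axis [-0.001  0.    -1.   ] q6 0.07 w 38.2 F [-0.5  0.5 -0.2]
dx 6.54 dy 0.33 dz -0.07 spin 0.002 (alt -3.140) rows>= 1.569681444559056 0.014223753793439542
```

View pics/d1.png

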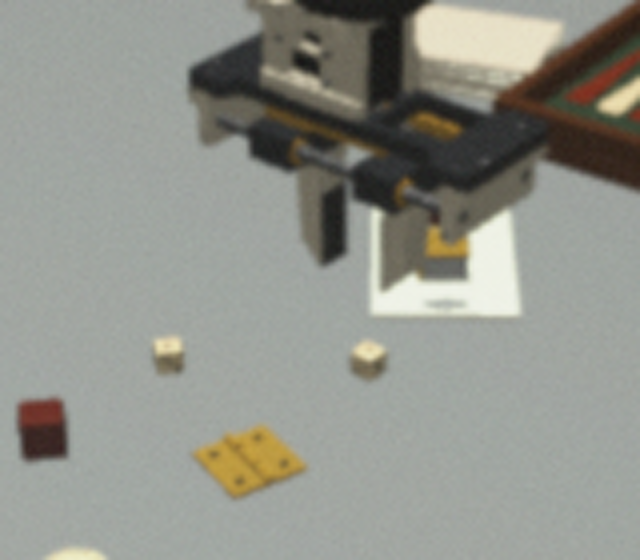

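The die is visible at crop (370,358) and the jaws are above it. The cap plate stands over its grey square (447,245). I'll descend.

```bash
python3 -m crank '[{"dx":1.5,"dy":0.15,"dz":-0.07,"spin":0},{"dx":3.5,"dy":0.33,"dz":-0.07,"spin":0},{"dx":5.2,"dy":0.33,"dz":-0.07,"spin":0},{"dx":6.1,"dy":0.33,"dz":-0.07,"spin":0},{"dx":6.5,"dy":0.33,"dz":-0.07,"spin":0},{"dx":6.5,"dy":0.33,"dz":-0.07,"spin":0},{"dx":6.5,"dy":0.33,"dz":-0.07,"spin":0}]' && python3 -m crank '[{"dx":0,"dy":0,"dz":0,"spin":0},{"dx":0,"dy":0,"dz":0,"spin":0},{"dx":0,"dy":0,"dz":0,"spin":0},{"dx":0,"dy":0,"dz":0,"spin":0},{"dx":0,"dy":0,"dz":0,"spin":0},{"dx":0,"dy":0,"dz":0,"spin":0},{"dx":0,"dy":0,"dz":0,"spin":0},{"dx":0,"dy":0,"dz":0,"spin":0}]' 5 && python3 go.py 507.2 -271.5 65 0.326
```

```text
time: 11.7
tool_pos: [552.3, 120.0, 5.2]
tcp_rot: [1.753, 1.57, 0.184]
contact_force: [0.5, 0.6, 0.2]
grip_width: 38.6
time: 12.37
tool_pos: [552.3, 119.7, 5.2]
tcp_rot: [1.722, 1.57, 0.151]
contact_force: [-0.1, -0.5, 5.5]
grip_width: 15.7
t 12.37 p [552.3 119.7   5.2] jaw -0.000 x-axis [ 0.001  0.    -1.   ] q6 0.08 w 15.7 F [-0.1 -0.5  5.5]
dx -5.99 dy -4.50 dz 39.12 spin -0.326 (alt 2.816) rows>= 9.550766365802561 2.6080550085493
```

```bash
python3 -m crank '[{"dx":-2,"dy":0,"dz":0,"spin":0},{"dx":-5,"dy":0,"dz":1,"spin":0},{"dx":-6,"dy":-0.4,"dz":4,"spin":-0.1},{"dx":-6,"dy":-0.9,"dz":8,"spin":-0.2},{"dx":-6,"dy":-1.4,"dz":12,"spin":-0.3},{"dx":-6,"dy":-1.9,"dz":16,"spin":-0.326},{"dx":-6,"dy":-2.4,"dz":20,"spin":-0.326},{"dx":-6,"dy":-2.9,"dz":24,"spin":-0.326},{"dx":-6,"dy":-3.4,"dz":28,"spin":-0.326},{"dx":-6,"dy":-3.9,"dz":32,"spin":-0.326},{"dx":-6,"dy":-4.3,"dz":36,"spin":-0.326},{"dx":-6,"dy":-4.5,"dz":38.4,"spin":-0.326},{"dx":-6,"dy":-4.5,"dz":39.1,"spin":-0.326},{"dx":-6,"dy":-4.5,"dz":39.1,"spin":-0.326},{"dx":-6,"dy":-4.5,"dz":39.1,"spin":-0.326}]' && python3 go.py 507.2 -271.5 8.4 0.326 && python3 - <<'E'
from fit import *
c=capture("scene");cv2.imwrite("pics/d2.png",cv2.resize(c["frame"][180:330,90:250],None,fx=4,fy=4,interpolation=cv2.INTER_CUBIC))
c=capture("scene");cv2.imwrite("pics/d3.png",cv2.resize(c["frame"][120:220,300:400],None,fx=5,fy=5,interpolation=cv2.INTER_CUBIC))
E
```

```text
time: 13.62
tool_pos: [506.7, -270.5, 64.2]
tcp_rot: [-2.862, 1.569, 2.176]
contact_force: [0.5, 0.3, -0.3]
grip_width: 15.6
t 13.62 p [ 506.7 -270.5   64.2] jaw 0.325 x-axis [-0.001  0.001 -1.   ] q6 -0.95 w 15.6 F [ 0.5  0.3 -0.3]
dx 5.58 dy 0.02 dz 0.12 spin -0.001 (alt 3.141) rows>= 1.3387768665679467 0.004386964929707915
```

View pics/d2.png

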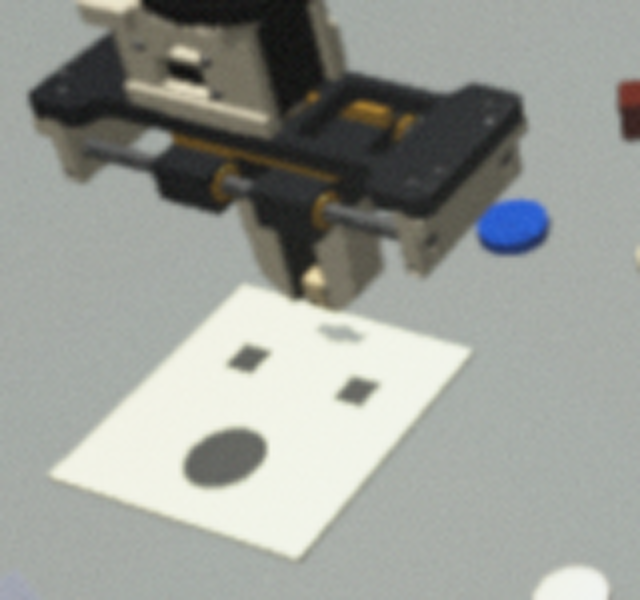

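View pics/d3.png

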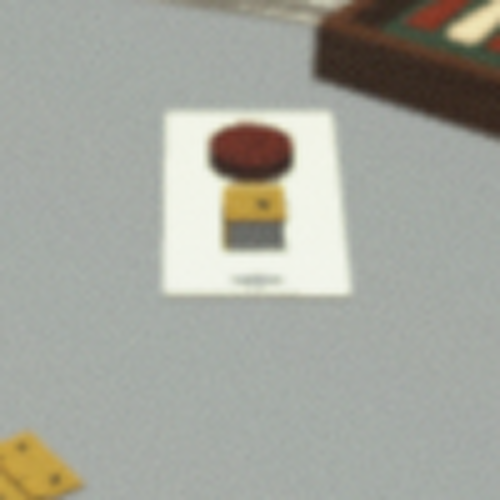

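The long card is done: the walnut checker at (250,150) and the cap at (254,205), with its grey print showing through the open side. I'll place the die on the right-hand square.

```bash
python3 -m crank '[{"dx":1.5,"dy":0,"dz":0.1,"spin":0},{"dx":3.2,"dy":0,"dz":0.1,"spin":0},{"dx":4.4,"dy":0,"dz":0.1,"spin":0},{"dx":5.1,"dy":0,"dz":0.1,"spin":0},{"dx":5.4,"dy":0,"dz":0.1,"spin":0},{"dx":5.55,"dy":0,"dz":0.1,"spin":0},{"dx":5.55,"dy":0,"dz":0.1,"spin":0}]' && python3 -m crank '[{"dx":0,"dy":0,"dz":0,"spin":0},{"dx":0,"dy":0,"dz":0,"spin":0},{"dx":0,"dy":0,"dz":0,"spin":0},{"dx":0,"dy":0,"dz":0,"spin":0},{"dx":-2,"dy":0,"dz":0,"spin":0},{"dx":-5,"dy":0,"dz":0,"spin":0},{"dx":-7,"dy":0,"dz":0,"spin":0},{"dx":-7,"dy":0,"dz":0,"spin":0}]' 38 && python3 go.py 458.2 49.8 70 0.938
```

```text
time: 14.3
tool_pos: [507.7, -271.9, 9.5]
tcp_rot: [1.014, 1.57, -0.23]
contact_force: [1.0, 0.4, -0.3]
grip_width: 15.7
time: 14.97
tool_pos: [509.5, -273.9, 83.8]
tcp_rot: [0.635, 1.563, -0.61]
contact_force: [1.2, -1.1, 0.2]
grip_width: 35.0
t 14.97 p [ 509.5 -273.9   83.8] jaw 0.326 x-axis [ 0.007 -0.005 -1.   ] q6 -0.95 w 35.0 F [ 1.2 -1.1  0.2]
dx 1.19 dy 5.49 dz -32.32 spin -0.612 (alt 2.529) rows>= 7.867444303922406 4.896940821928236
```

```bash
python3 -m crank '[{"dx":0,"dy":0.5,"dz":-3,"spin":-0.1},{"dx":0,"dy":1.2,"dz":-7,"spin":-0.2},{"dx":0,"dy":1.9,"dz":-11,"spin":-0.3},{"dx":0.2,"dy":2.6,"dz":-15,"spin":-0.4},{"dx":0.4,"dy":3.3,"dz":-19,"spin":-0.5},{"dx":0.7,"dy":4,"dz":-23,"spin":-0.6},{"dx":0.9,"dy":4.7,"dz":-27,"spin":-0.612},{"dx":0.9,"dy":5.2,"dz":-30.5,"spin":-0.612},{"dx":0.9,"dy":5.5,"dz":-32.1,"spin":-0.612},{"dx":0.9,"dy":5.5,"dz":-32.5,"spin":-0.612},{"dx":0.9,"dy":5.5,"dz":-32.5,"spin":-0.612},{"dx":0.9,"dy":5.5,"dz":-32.5,"spin":-0.612}]' && python3 go.py 458.2 49.8 4 0.938 && python3 - <<'E'
from fit import *
c=capture("scene");cv2.imwrite("pics/d4.png",cv2.resize(c["frame"][100:330,100:340],None,fx=2.6,fy=2.6,interpolation=cv2.INTER_CUBIC))
E
```

```text
time: 15.97
tool_pos: [455.5, 52.7, 70.1]
tcp_rot: [-0.021, 1.57, -0.654]
contact_force: [-0.0, -0.1, 0.9]
grip_width: 34.7
t 15.97 p [455.5  52.7  70.1] jaw 0.938 x-axis [ 0. -0. -1.] q6 -0.99 w 34.7 F [-0.  -0.1  0.9]
dx 6.61 dy -0.08 dz 0.38 spin 0.000 (alt -3.141) rows>= 1.5885698490940037 0.0018802330184133353
```

View pics/d4.png

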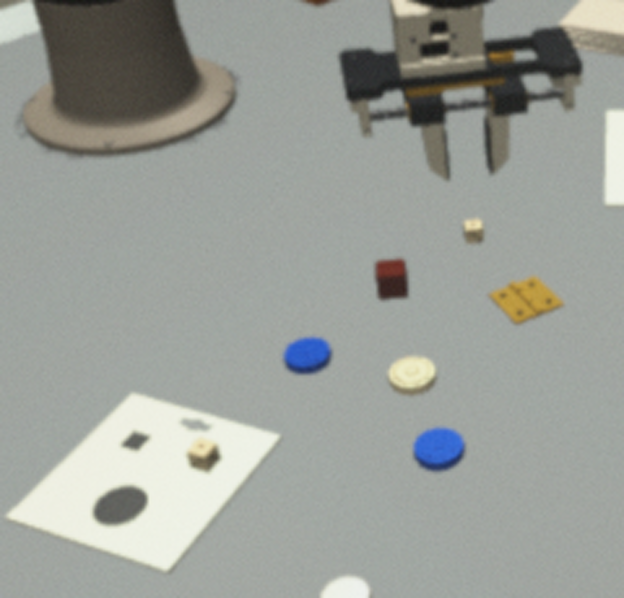

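The first die stands on its square (crop 203,455). The second die is at (473,230).

```bash
python3 -m crank '[{"dx":1.5,"dy":-0.1,"dz":0.2,"spin":0},{"dx":3.5,"dy":-0.1,"dz":0.38,"spin":0},{"dx":5.2,"dy":-0.1,"dz":0.38,"spin":0},{"dx":6.1,"dy":-0.1,"dz":0.38,"spin":0},{"dx":6.5,"dy":-0.1,"dz":0.38,"spin":0},{"dx":6.5,"dy":-0.1,"dz":0.38,"spin":0},{"dx":6.5,"dy":-0.1,"dz":0.38,"spin":0}]' && python3 -m crank '[{"dx":0,"dy":0,"dz":0,"spin":0},{"dx":0,"dy":0,"dz":0,"spin":0},{"dx":0,"dy":0,"dz":0,"spin":0},{"dx":0,"dy":0,"dz":0,"spin":0},{"dx":0,"dy":0,"dz":0,"spin":0},{"dx":0,"dy":0,"dz":0,"spin":0},{"dx":0,"dy":0,"dz":0,"spin":0},{"dx":0,"dy":0,"dz":0,"spin":0}]' 5 && python3 go.py 450.2 -291 70 0.326
```

```text
time: 16.6
tool_pos: [458.2, 49.7, 5.6]
tcp_rot: [0.685, 1.57, 0.052]
contact_force: [0.3, 0.0, 0.2]
grip_width: 34.6
time: 17.27
tool_pos: [458.2, 50.2, 5.7]
tcp_rot: [0.672, 1.57, 0.04]
contact_force: [-0.4, 0.3, 6.8]
grip_width: 15.5
t 17.27 p [458.2  50.2   5.7] jaw 0.938 x-axis [ 0.001  0.    -1.   ] q6 -1.00 w 15.5 F [-0.4  0.3  6.8]
dx -6.43 dy -27.98 dz 19.54 spin 0.612 (alt -2.529) rows>= 8.3286245687272 4.896863417881606
```

```bash
python3 -m crank '[{"dx":-2,"dy":0,"dz":0,"spin":0},{"dx":-5,"dy":0,"dz":0,"spin":0},{"dx":-7,"dy":-1,"dz":0.7,"spin":0},{"dx":-7,"dy":-3.5,"dz":2.5,"spin":0.1},{"dx":-7,"dy":-6.5,"dz":4.6,"spin":0.2},{"dx":-7,"dy":-9.6,"dz":6.8,"spin":0.3},{"dx":-7,"dy":-12.8,"dz":9,"spin":0.4},{"dx":-7,"dy":-16,"dz":11.2,"spin":0.5},{"dx":-7,"dy":-19.2,"dz":13.4,"spin":0.6},{"dx":-7,"dy":-22.4,"dz":15.6,"spin":0.612},{"dx":-6.5,"dy":-25.5,"dz":17.8,"spin":0.612},{"dx":-6.4,"dy":-27.5,"dz":19.2,"spin":0.612},{"dx":-6.4,"dy":-28,"dz":19.5,"spin":0.612},{"dx":-6.4,"dy":-28,"dz":19.5,"spin":0.612},{"dx":-6.4,"dy":-28,"dz":19.5,"spin":0.612}]' && python3 go.py 450.2 -291 8.9 0.326
```

```text
time: 18.52
tool_pos: [449.0, -290.0, 68.9]
tcp_rot: [-2.879, 1.569, 2.159]
contact_force: [1.5, -0.0, -0.6]
grip_width: 15.5
t 18.52 p [ 449.  -290.    68.9] jaw 0.326 x-axis [-0.001  0.001 -1.   ] q6 -1.04 w 15.5 F [ 1.5 -0.  -0.6]
dx 5.99 dy 0.08 dz 0.14 spin -0.000 (alt 3.141) rows>= 1.4381742071168904 0.003774493971040016
```

```bash
python3 -m crank '[{"dx":1.5,"dy":0.05,"dz":0.1,"spin":0},{"dx":3.5,"dy":0.05,"dz":0.1,"spin":0},{"dx":4.8,"dy":0.05,"dz":0.1,"spin":0},{"dx":5.5,"dy":0.05,"dz":0.1,"spin":0},{"dx":5.8,"dy":0.05,"dz":0.1,"spin":0},{"dx":5.95,"dy":0.05,"dz":0.1,"spin":0},{"dx":5.95,"dy":0.05,"dz":0.1,"spin":0}]' && python3 -m crank '[{"dx":0,"dy":0,"dz":0,"spin":0},{"dx":0,"dy":0,"dz":0,"spin":0},{"dx":0,"dy":0,"dz":0,"spin":0},{"dx":0,"dy":0,"dz":0,"spin":0},{"dx":-2,"dy":0,"dz":0,"spin":0},{"dx":-5,"dy":0,"dz":0,"spin":0},{"dx":-7,"dy":0,"dz":0,"spin":0},{"dx":-7,"dy":0,"dz":0,"spin":0}]' 34 && python3 go.py 554.7 -116.9 70 0.326
```

```text
time: 19.1
tool_pos: [450.6, -291.3, 10.1]
tcp_rot: [0.791, 1.57, -0.453]
contact_force: [1.0, -0.6, -0.0]
grip_width: 15.4
time: 19.77
tool_pos: [452.2, -293.5, 83.9]
tcp_rot: [0.541, 1.563, -0.704]
contact_force: [1.3, -0.4, 0.4]
grip_width: 31.2
t 19.77 p [ 452.2 -293.5   83.9] jaw 0.326 x-axis [ 0.006 -0.005 -1.   ] q6 -1.04 w 31.2 F [ 1.3 -0.4  0.4]
dx 1.36 dy 15.36 dz -13.46 spin -0.000 (alt 3.142) rows>= 4.9076443280286055 0.00036422714570782944
```

```bash
python3 -m crank '[{"dx":0.2,"dy":2.2,"dz":-2,"spin":0},{"dx":0.4,"dy":5,"dz":-4.4,"spin":0},{"dx":0.6,"dy":8,"dz":-7,"spin":0},{"dx":0.8,"dy":11,"dz":-9.6,"spin":0},{"dx":1,"dy":13.8,"dz":-12,"spin":0},{"dx":1,"dy":15,"dz":-13.2,"spin":0},{"dx":1,"dy":15.4,"dz":-13.5,"spin":0},{"dx":1,"dy":15.4,"dz":-13.5,"spin":0},{"dx":1,"dy":15.4,"dz":-13.5,"spin":0}]' 60 && python3 go.py 554.7 -116.9 2.5 0.326 && python3 - <<'E'
from fit import *
c=capture("scene");cv2.imwrite("pics/i1.png",cv2.resize(c["frame"][150:330,100:340],None,fx=3,fy=3,interpolation=cv2.INTER_CUBIC))
E
```

```text
time: 20.52
tool_pos: [552.4, -115.0, 69.3]
tcp_rot: [-1.876, 1.57, -3.121]
contact_force: [-0.2, -0.1, -1.0]
grip_width: 55.1
t 20.52 p [ 552.4 -115.    69.3] jaw 0.326 x-axis [-0.001 -0.    -1.   ] q6 -0.67 w 55.1 F [-0.2 -0.1 -1. ]
dx 6.68 dy 0.16 dz 0.25 spin 0.000 (alt -3.141) rows>= 1.6032055369154452 0.0013720869865583296
```

View pics/i1.png

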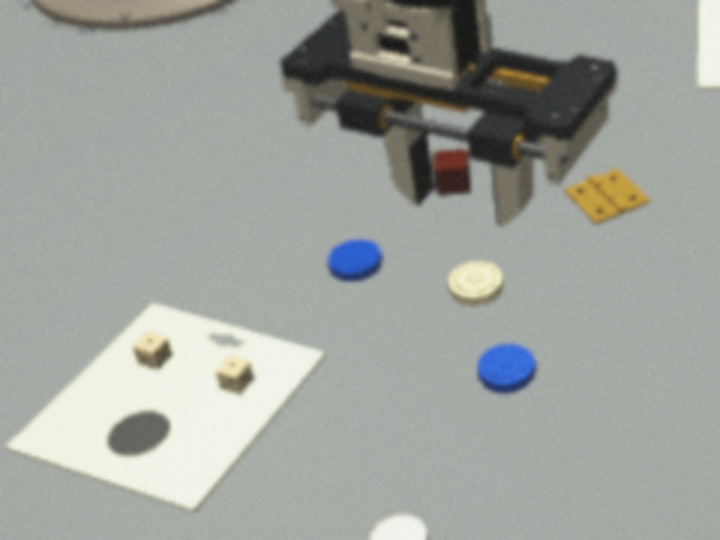

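Both dice are on their squares at (153,349) and (235,374). The loose ivory checker is at (476,281), clear of the blues. I'll pick it up.

```bash
python3 -m crank '[{"dx":1.5,"dy":0.1,"dz":0.1,"spin":0},{"dx":3.5,"dy":0.15,"dz":0.25,"spin":0},{"dx":5.2,"dy":0.15,"dz":0.25,"spin":0},{"dx":6.2,"dy":0.15,"dz":0.25,"spin":0},{"dx":6.6,"dy":0.15,"dz":0.25,"spin":0},{"dx":6.75,"dy":0.15,"dz":0.25,"spin":0},{"dx":6.75,"dy":0.15,"dz":0.25,"spin":0}]' && python3 -m crank '[{"dx":0,"dy":0,"dz":0,"spin":0},{"dx":0,"dy":0,"dz":0,"spin":0},{"dx":0,"dy":0,"dz":0,"spin":0},{"dx":0,"dy":0,"dz":0,"spin":0},{"dx":0,"dy":0,"dz":0,"spin":0},{"dx":0,"dy":0,"dz":0,"spin":0},{"dx":0,"dy":0,"dz":0,"spin":0},{"dx":0,"dy":0,"dz":0,"spin":0}]' 20 && python3 go.py 496.2 -332.4 65 0.326
```

```text
time: 21.15
tool_pos: [555.2, -117.0, 2.5]
tcp_rot: [1.135, 1.57, -0.111]
contact_force: [-0.3, 0.3, 0.7]
grip_width: 55.0
time: 21.82
tool_pos: [555.5, -116.5, 2.8]
tcp_rot: [1.008, 1.57, -0.237]
contact_force: [0.1, -0.1, 6.4]
grip_width: 34.4
t 21.82 p [ 555.5 -116.5    2.8] jaw 0.326 x-axis [ 0.001 -0.    -1.   ] q6 -0.67 w 34.4 F [ 0.1 -0.1  6.4]
dx -6.22 dy -12.53 dz 18.55 spin 0.000 (alt -3.142) rows>= 5.57232243047937 0.00040001437833936393
```

```bash
python3 -m crank '[{"dx":-2,"dy":0,"dz":0,"spin":0},{"dx":-5,"dy":0,"dz":0,"spin":0},{"dx":-6.2,"dy":-1.5,"dz":2.2,"spin":0},{"dx":-6.2,"dy":-3.5,"dz":5.2,"spin":0},{"dx":-6.2,"dy":-5.7,"dz":8.5,"spin":0},{"dx":-6.2,"dy":-8,"dz":11.8,"spin":0},{"dx":-6.2,"dy":-10.2,"dz":15.1,"spin":0},{"dx":-6.2,"dy":-12,"dz":17.7,"spin":0},{"dx":-6.2,"dy":-12.5,"dz":18.5,"spin":0},{"dx":-6.2,"dy":-12.5,"dz":18.5,"spin":0},{"dx":-6.2,"dy":-12.5,"dz":18.5,"spin":0}]' && python3 go.py 496.2 -332.4 6 0.326 && python3 - <<'E'
from fit import *
c=capture("scene");cv2.imwrite("pics/i2.png",cv2.resize(c["frame"][180:330,90:250],None,fx=4,fy=4,interpolation=cv2.INTER_CUBIC))
E
```

```text
time: 22.73
tool_pos: [495.7, -331.2, 63.7]
tcp_rot: [-3.038, 1.569, 2.0]
contact_force: [0.3, 0.6, 0.0]
grip_width: 34.4
t 22.73 p [ 495.7 -331.2   63.7] jaw 0.325 x-axis [-0.001  0.001 -1.   ] q6 -1.04 w 34.4 F [0.3 0.6 0. ]
dx 5.77 dy 0.01 dz 0.14 spin -0.001 (alt 3.140) rows>= 1.3847144114439467 0.009054252655181116
```

View pics/i2.png

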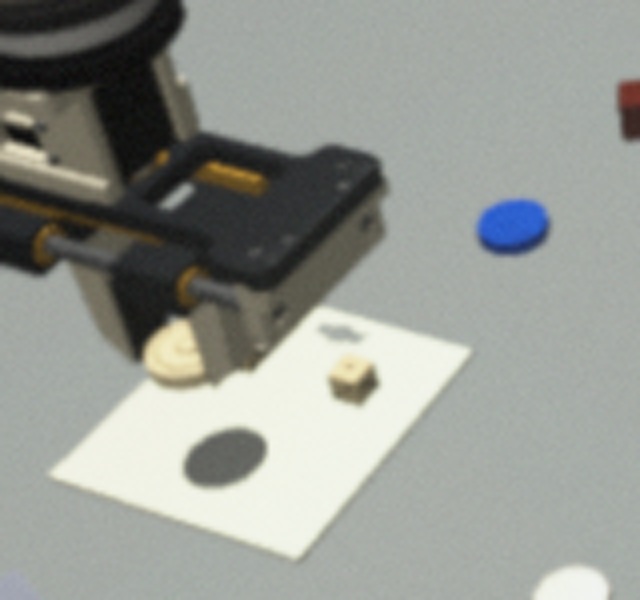

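The ivory checker is held over its disc silhouette (crop 225,458). I'll set it down.

```bash
python3 -m crank '[{"dx":1.5,"dy":0,"dz":0.1,"spin":0},{"dx":3.4,"dy":0,"dz":0.1,"spin":0},{"dx":4.6,"dy":0,"dz":0.1,"spin":0},{"dx":5.3,"dy":0,"dz":0.1,"spin":0},{"dx":5.6,"dy":0,"dz":0.1,"spin":0},{"dx":5.75,"dy":0,"dz":0.1,"spin":0},{"dx":5.75,"dy":0,"dz":0.1,"spin":0}]' && python3 -m crank '[{"dx":0,"dy":0,"dz":0,"spin":0},{"dx":0,"dy":0,"dz":0,"spin":0},{"dx":0,"dy":0,"dz":0,"spin":0},{"dx":0,"dy":0,"dz":0,"spin":0},{"dx":-2,"dy":0,"dz":0,"spin":0},{"dx":-5,"dy":0,"dz":0,"spin":0},{"dx":-8,"dy":0,"dz":0,"spin":0},{"dx":-12,"dy":0,"dz":0,"spin":0},{"dx":-15,"dy":0,"dz":0,"spin":0},{"dx":-15,"dy":0,"dz":0,"spin":0}]' 55 && python3 go.py 350 -100 250 0.326
```

```text
time: 23.37
tool_pos: [496.6, -332.4, 6.9]
tcp_rot: [0.958, 1.57, -0.287]
contact_force: [-0.7, 0.2, -0.2]
grip_width: 34.7
time: 24.2
tool_pos: [499.0, -335.0, 164.2]
tcp_rot: [0.536, 1.558, -0.708]
contact_force: [0.8, -0.5, 1.5]
grip_width: 50.3
t 24.20 p [ 499.  -335.   164.2] jaw 0.326 x-axis [ 0.01  -0.008 -1.   ] q6 -1.04 w 50.3 F [ 0.8 -0.5  1.5]
dx -8.92 dy -6.53 dz -26.93 spin 0.000 (alt -3.142) rows>= 6.981553474128492 0.00032302548989449065
```

Everything is placed. I'll move the arm clear of the view for a final check.

```bash
python3 -m crank '[{"dx":-2,"dy":-0.5,"dz":-2,"spin":0},{"dx":-4,"dy":-1.5,"dz":-6,"spin":0},{"dx":-6,"dy":-2.5,"dz":-10,"spin":0},{"dx":-8,"dy":-3.5,"dz":-14,"spin":0},{"dx":-9,"dy":-4.5,"dz":-18,"spin":0},{"dx":-9,"dy":-5.5,"dz":-22,"spin":0},{"dx":-9,"dy":-6.3,"dz":-25.5,"spin":0},{"dx":-9,"dy":-6.5,"dz":-27,"spin":0},{"dx":-9,"dy":-6.5,"dz":-27,"spin":0},{"dx":-9,"dy":-6.5,"dz":-27,"spin":0}]' && python3 - <<'E'
from fit import *
T,Sc=capture("top"),capture("scene")
cv2.imwrite("pics/f1.png",cv2.resize(T["frame"][100:300,160:490],None,fx=2.4,fy=2.4,interpolation=cv2.INTER_CUBIC))
cv2.imwrite("pics/f2.png",cv2.resize(Sc["frame"][130:330,90:410],None,fx=2.4,fy=2.4,interpolation=cv2.INTER_CUBIC))
E
```

```text
time: 25.03
tool_pos: [348.1, -97.2, 247.1]
tcp_rot: [0.72, 1.569, -0.523]
contact_force: [0.1, -0.4, 0.5]
grip_width: 50.3
```

View pics/f1.png

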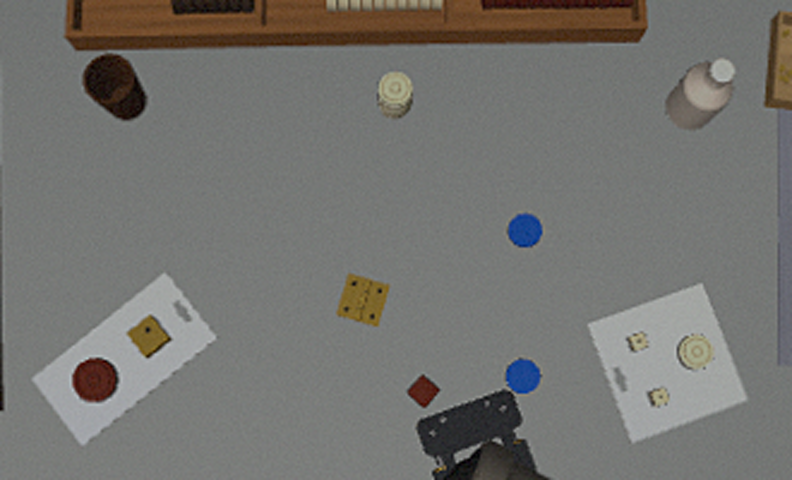

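View pics/f2.png

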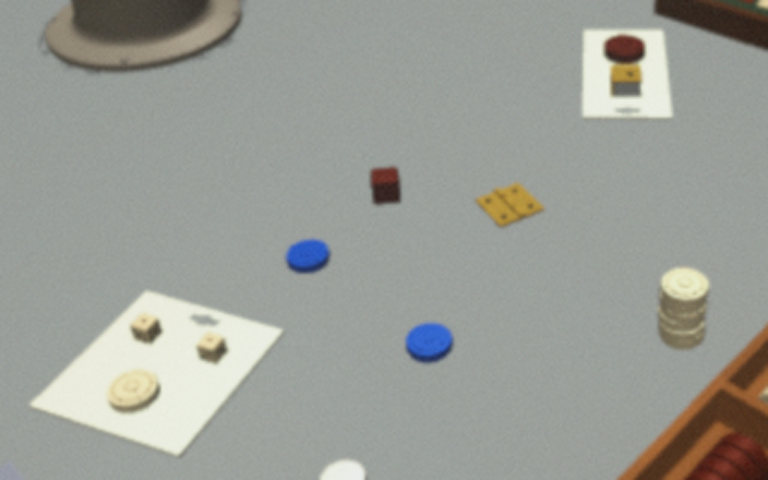

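All the parts look placed. A numeric check comes next, by fitting the parts on the cards and drawing the expected outlines.

```bash
python3 - <<'E'
from fit import *
T,Sc=capture("top"),capture("scene")
tg=[("walnut",(473.7,291.8),0),("cap",(518.6,235.2),.677),("ivory",(496.2,-332.4),0),("die",(450.2,-291),.326),("die",(507.2,-271.5),.326)]
for k,xy,y in tg:
    for c in(T,Sc):
        try: print(k,(fit(c,k,xy,y,z=3,pad=3,thr=40,bg=cv2.cvtColor(np.uint8([[np.median(c["frame"][255:262,445:450] if c is T else c["frame"][300:304,150:156],axis=(0,1))]]),cv2.COLOR_BGR2LAB)[0,0])[[0,1,3]]-[*xy,0]).round(3))
        except Exception as e: print(k,"fail",e)
tiles=[]
for c in(T,Sc):
    for k,xy,y in tg:
        f=cv2.resize(c["frame"],None,fx=6,fy=6,interpolation=cv2.INTER_CUBIC); M=MOD[k]
        Q=np.c_[xy[0]+np.cos(y)*M[:,0]-np.sin(y)*M[:,1],xy[1]+np.sin(y)*M[:,0]+np.cos(y)*M[:,1],M[:,2]+3]
        h=cv2.convexHull((((proj(c,Q)+.5)*6-.5)).astype(np.float32)).astype(int); cv2.polylines(f,[h],True,(0,255,0),1)
        u=h.reshape(-1,2).mean(0).astype(int); tiles.append(f[u[1]-78:u[1]+78,u[0]-78:u[0]+78])
cv2.imwrite("pics/f3.png",np.vstack([np.hstack(tiles[:5]),np.hstack(tiles[5:])]))
E
```

```text
walnut [-0.894 -0.497  0.022]
walnut [ 0.652 -0.431  0.175]
cap [-0.876 -0.797  0.043]
cap [-0.286  0.363  0.259]
ivory fail min() iterable argument is empty
ivory fail min() iterable argument is empty
die fail min() iterable argument is empty
die [ 1.493 -0.276  0.366]
die fail min() iterable argument is empty
die [ 2.068 -0.507  0.398]
```

View pics/f3.png

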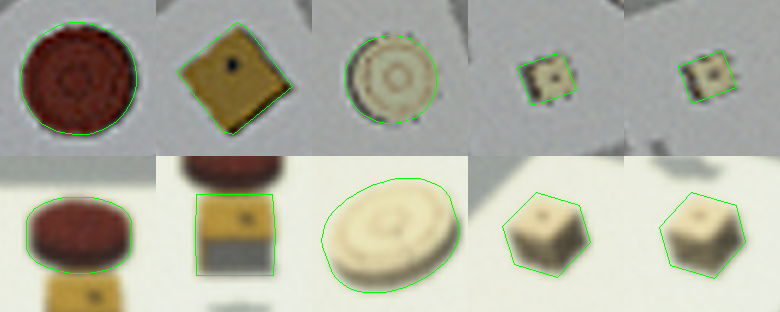

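All the parts sit inside their expected outlines to within about 2 mm in both views, and they lie flat. I'll hand in the job.

```bash
python3 -c "
from plant import bot; print(bot.close_job())"
```

```text
the job is handed in; nothing more can be done
None
```

Both kits are made up and the job is handed in, at about 25 s of the 123 s allowed. The walnut checker and the brass cap (plate up) are on the oblong card. The loose ivory checker and the two dice, one to each small square, are on the square card.

**Measured placings:** the walnut and the cap fit within 1 mm of their silhouette centres in both cameras.

**Failed checks:** the automatic fit did not work for the ivory checker, nor for the dice in the top view, because pale parts on a pale card gave too little contrast. In the scene view the dice fits were loose, at 1.5–2 mm off. I judged those three parts by drawing their expected outlines over both pictures, and they matched to about 2 mm and lay flat.

**Left alone:** in the last pictures the stack, hinge, blank cube and blue checkers looked to be where they started. I did not measure them again. The arm was clear of everything when I handed in.

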